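# Find the slip angle of a shaft collar on a tilt tester

### The arm

A 7-joint arm with a two-finger parallel gripper is mounted at the origin on a cart in front of the work surface, level with it; the furniture and walls round the work are solid. World frame = base frame: x ahead of the robot, y to its left, z up, the work surface at z = 0. Lengths are in m, angles in rad, forces in N, time in s.
With the tool pointing down it reaches from about 0.425 to 0.95 m from the base axis. Payload 16.7 kg.
Tool frame: the origin (TCP) lies at the very end of the fingers, on their centre line; the grasp point (between the pads) lies 19 mm behind it; z points along the fingers, y is the line along which they close (so a half turn about z gives the same grasp; the last joint's range is limited). The gripper opens to 94 mm and grips with 3 to 60 N. Pads are 16 mm wide; open, the fingers measure 119 mm over their backs; the gripper's body (75 mm by 177 mm) begins 78 mm behind the grasp point.
Start: joints at [-1.435, 0.426, 0.074, 1.606, -0.034, 1.111, -0.067], TCP at [0.19, 0.648, 0.205] pointing down, gripper open.
Joint ranges: [-2.85, 2.85], [-0.5, 2.14], [-1.23, 1.37], [0.21, 2.46], [-1.02, 4.16], [0.16, 2.05], [-2.73, 2.73]. Speed limits (rad/s): [1.89, 1.89, 2.39, 2.39, 3.01, 3.01, 3.01].

### API

Orientations are given as a unit quaternion [w, x, y, z].
In Python, from workcell import r gives the robot as it stands. The module is installed in compiled form; this text tells all that it offers.
- The arm moves only by the tool arm_command, never from a script. Its argument "moves" is a list of rows, each an object of numbers: "fingers": the finger opening in mm, from 0 to 94; "dx", "dy", "dz": the shift along the tool's x, y, z in mm; "turn": the turn about the tool's z in rad. In form: [{"fingers": .., "dx": .., "dy": .., "dz": .., "turn": ..}, ...]. A call has 1 to 12 rows; each row shifts and turns the commanded pose from where the row before left it, along the tool's axes as they then stand; what a row does not reach is not made up. A row lasts 1/8 s, in which the tool goes at most 62.5 mm and 10.7 degrees, less where a joint would pass 70% of its speed; a pose out of reach is approached as far as the arm can. A call is refused whole if a number of a shift passes 62.5 or a number of a turn 0.188, either way. A call with a gripper value outside its range is refused whole. The fingers move at their own pace and stop on an object; "squeeze" is the grip in N (left out, the last holds). Time passes only in rows, so rows that do not move let the fingers close. It gives the time, the measured TCP pose, the force, the opening and the grip force at its end, in the units of the state.
- r.sense(): the state, without advancing time (a new reading comes with each control period).
- r.get_image(name): name is "scene" or "top"; returns a dict with "frame" (420x560x3 uint8, red, green, blue), "z_map" (420x560 float32, m along the optical axis (not along the pixel's ray), 0 where there is no reading), "fx", "fy", "cx", "cy" (pixels), "dist_coeffs" ([k1, k2, p1, p2, k3] as OpenCV has them; the pictures are not rectified), "origin" and "rotation" of the camera in the world. Camera axes: x right, y down, z forward; pixel columns grow to the right and rows downward; lengths in m; the calibration is good to about 2 mm. A picture is of the moment at which its call begins.
- r.sign_off(): hands the job in; it is judged then, once.
Trained networks look in a picture, given as the dict that the camera call returned (one of the last four; its "shot" number tells which), for a name from the list of things; names that differ only in an ending like _2 or _b are one class to them, and where a whole thing is asked for, a point or a joint stands for the part that bears it (a point fixed in the world has none). Each returns a list of dicts, best first, with "conf" (0 to 1); they miss things now and then, are a little off and sometimes report something else, mostly with a low value. They report only what shows in the picture. A call takes as long as a camera call.
- r.spot_in(picture, label): "extent" ([left, top, right, bottom] in pixels, round what is visible of it).
- r.masks_of(picture, label): "pixels" (420x560 bool, what is visible of it) and "extent" ([left, top, right, bottom] in pixels, round what is visible of it).
- r.mark_of(picture, label): "point" ([column, row] in pixels: a listed point, or the origin of a listed thing).
The state is a dict: "clock": time; "joints": joint angles; "dq": joint speeds; "joint_torque": joint torques, N m; "tcp_pos": TCP position; "tcp_rot": TCP orientation; "contact_force": force on the tool from outside, world axes, zero at the start; "moment": the same for the moment, N m; "gripper_width": finger opening in m; "grip_force": force on a finger pad.
Only numpy, scipy, OpenCV 4.12 (cv2) and the standard library are available. Lean on these libraries where they do the work, as an engineer would, in place of code of your own. Each camera call takes 0.05 s, during which the arm holds its last target. There are 200 camera calls.

### The job

Lay the dark steel shaft collar flat on the red ring at the high end of the tilt tester's plate and let go of it. Then press the red pad at the plate's other end down, slowly and with no more than 20 N, until the collar just starts to slide; stop there and keep that angle while it slides by itself down to the dark stop bar, then let go so that the plate stays at the slip angle. Do not touch or brake the collar once the plate is tilted, and leave the other things where they are.

Things in the scene. Friction and masses are not known exactly. Their poses are not given: they have to be found in the camera images.
- tester: Tilt tester bolted to the table: grey base 150 x 330 mm, 16 mm high, two grey cheeks (outer faces 134 mm apart, tops 104 mm above the table) that carry the pivoted plate. Origin: centre of the base's underside, on the table. Its y axis points along the plate from red pad to red ring, z up. Base and plate count as one thing.
- tester_pivot (a point): The plate's pivot axis (it runs along the tester's x axis), fixed, 90 mm above the table, 35 mm from the tester's origin towards the pad.
- plate (a joint): Tilt of the plate in rad: 0 is level (ring end on its rest, starts at 0 to 0.05), up to 0.60 as the pad is pressed and the ring end rises. A friction clutch keeps the plate, with the collar on it, at any angle when let go. The collar slips at an unknown angle of about 0.22 to 0.47 rad, different each time, and not below it.
- mark (a point): Centre of the red painted ring (54 mm across, flat) on the aluminium plate's top face, 150 mm from the pivot axis. Plate 100 mm wide, 8 mm thick, 300 mm long (110 on the pad's side of the pivot, 190 on the ring's side); its top face is 4 mm above the axis when level. Axes: y up the plate, away from the stop bar; z square to the plate's face.
- stop (a point): Face of the dark steel stop bar that looks up the plate, on the plate's top face, 30 mm from the pivot axis. The bar is 92 mm wide, 8 mm high. A collar lying against it has its centre 22 mm up the plate from this point; from the ring it has then slid 98 mm.
- pad (a point): Middle of the top of the red press pad (50 x 34 mm) near the plate's end, 88 mm from the pivot axis, 10 mm above it when level. It sinks on an arc; a closed gripper pressed straight down where it starts stays on it. Damped: it takes 6 to 10 N when pressed very slowly, and about 2 N more for each 10 mm/s, so more than about 35 mm/s, even for a moment, exceeds 20 N.
- collar_mid (a point): Centre, half-way up, of the dark grey steel shaft collar (ring 44 mm outside diameter, 14 mm high, about 0.12 kg) that starts flat on the table left of the tester. Any yaw of grasp will do.
- bearing: Bright ball bearing, 52 mm diameter, 15 mm high, flat on the table about 10 to 20 cm from the collar; origin at the centre of its underside. A bystander: leave it alone. It and the collar may have swapped places.
- oiler: Squeeze oil bottle with red spout, 50 mm diameter, 142 mm high, standing at the back; origin under its centre. Bystander.
- vial: Capped blue vial, 37 mm diameter, 75 mm high, standing at the back; origin under its centre. Bystander.
- key: Drill chuck key, 64 x 62 x 18 mm, lying at the right; origin under its centre. Bystander.
- pen: Felt marker, 17 x 112 x 18 mm, lying near the robot at the right; origin under its centre. Bystander.

How it is judged:
By the outcome, as a careful person would: the job done as asked, in the order asked, and still so for the second after the job is handed in, with the robot touching nothing.
It also fails if it takes over 64 s, if anything falls off the work surface, if the arm or the gripper's body presses on something with over 40 N, if the wrist force passes 120 N, or if a joint passes its speed limit or range.

## Working session

There is one attempt and no reset: what is moved stays moved. The work goes in short steps, Python scripts to look and compute and a tool call to move; the robot and the scene stay as the last step left them, time stands still between calls to the robot, and variables do not carry over. Pictures are saved under pics/ and viewed, at most 10 in all, crops included, and the job is handed in when it is done.

Besides the shell and the picture viewer there is one more tool, called in YAML: its name, and indented under it one key for each argument. arm_command: Moves the arm, as the interface text tells. Its arguments: {"type":"object","properties":{"moves":{"type":"array","items":{"type":"object","properties":{"fingers":{"type":"number"},"dx":{"type":"number"},"dy":{"type":"number"},"dz":{"type":"number"},"turn":{"type":"number"}}}},"squeeze":{"type":"number"}},"required":["moves"]}

```bash
mkdir -p pics; cat > h.py <<'E'
import numpy as np, cv2
from workcell import r
def ray(p,uv):
    K=np.array([[p['fx'],0,p['cx']],[0,p['fy'],p['cy']],[0,0,1]])
    n=cv2.undistortPoints(np.array([[uv]],float),K,np.array(p['dist_coeffs'],float))[0,0]
    return np.array([n[0],n[1],1.])
def R(p):
    a=np.array(p['rotation'],float)
    if a.size==4:
        from scipy.spatial.transform import Rotation as S
        return S.from_quat(a[[1,2,3,0]]).as_matrix()
    return a
def at_z(p,uv,z):
    d=R(p)@ray(p,uv); o=np.array(p['origin']); return o+d*(z-o[2])/d[2]
def depth(p,uv):
    c,w=int(round(uv[0])),int(round(uv[1])); z=p['z_map'][max(w-1,0):w+2,max(c-1,0):c+2]; z=z[z>0]
    return np.array(p['origin'])+R(p)@ray(p,uv)*np.median(z) if z.size else None
def cloud(p,m):
    v,u=np.nonzero(m&(p['z_map']>0))
    K=np.array([[p['fx'],0,p['cx']],[0,p['fy'],p['cy']],[0,0,1]])
    n=cv2.undistortPoints(np.c_[u,v].astype(float)[:,None],K,np.array(p['dist_coeffs'],float))[:,0]
    z=p['z_map'][v,u]; return np.c_[n*z[:,None],z]@R(p).T+np.array(p['origin'])
def save(p,f): cv2.imwrite('pics/'+f,p['frame'][:,:,::-1])
np.set_printoptions(precision=4,suppress=True)
E
python3 - <<'E'
from h import *
for n in ("scene","top"):
    p=r.get_image(n); save(p,n+'1.png'); print(n,p['origin'])
    for l in ("collar_mid","bearing","mark","stop","pad","tester","tester_pivot"):
        for d in r.mark_of(p,l)[:2]: print(l,round(d['conf'],2),np.array(d['point']),depth(p,d['point']))
    for l in ("collar_mid","bearing"):
        for d in r.masks_of(p,l)[:2]:
            c=cloud(p,d['pixels']); print(l,'mask',round(d['conf'],2),d['extent'],len(c),np.median(c,0),c.min(0),c.max(0))
s=r.sense(); print(s)
E
```

```text
scene [-0.1109  0.4968  0.5231]
collar_mid 0.83 [164.3 354.5] [0.4257 0.3333 0.0018]
bearing 0.96 [145.  310.7] [0.5482 0.3158 0.0156]
mark 0.88 [239.2 234.9] [0.5548 0.0723 0.098 ]
stop 0.76 [279.8 222.5] [ 0.5406 -0.0374  0.0974]
pad 0.56 [315.1 208.7] [ 0.5338 -0.1508  0.1008]
pad 0.32 [164.  355.1] [0.4257 0.334  0.0008]
tester 0.91 [280.7 255.1] [ 0.5245 -0.0243  0.0177]
tester_pivot 0.92 [289.  220.7] [ 0.5351 -0.0623  0.0959]
tester_pivot 0.26 [189.4 238.4] [0.7726 0.0959 0.0079]
collar_mid mask 0.77 [151.6, 345.0, 173.5, 368.5] 475 [0.4128 0.3422 0.0139] [ 0.3959  0.318  -0.001 ] [0.4418 0.3626 0.0176]
bearing mask 0.92 [129.3, 299.5, 153.5, 318.8] 431 [0.5602 0.3178 0.0138] [ 0.5413  0.2915 -0.0008] [0.5953 0.342  0.0181]
top [ 0.3833 -0.0574  1.1225]
collar_mid 0.71 [281.9 221.2] [ 0.5217 -0.033   0.096 ]
collar_mid 0.48 [150.1 257.8] [0.4184 0.3518 0.0094]
bearing 0.76 [166.7 207.9] [ 0.5686  0.3163 -0.0005]
mark 0.64 [240.6 210.2] [0.5496 0.0797 0.0978]
stop 0.93 [284.  214.9] [ 0.539  -0.0383  0.0961]
pad 0.71 [323.3 217.7] [ 0.533  -0.1443  0.0976]
tester 0.75 [281.5 21
[... 296 characters left out ...]
 0.4873 -0.1912  0.0004] [0.6232 0.1379 0.1081]
bearing mask 0.53 [155.4, 200.6, 176.4, 217.0] 259 [0.5708 0.3142 0.0146] [ 0.5446  0.2896 -0.0043] [0.5996 0.3425 0.0208]
{'clock': 1.0, 'joints': array([-1.4355,  0.4261,  0.0739,  1.606 , -0.0341,  1.1108, -0.0671]), 'dq': array([ 0.0001,  0.001 ,  0.0008,  0.0027,  0.0018, -0.0005,  0.0011]), 'joint_torque': array([  0.    , -93.5537,   3.663 , -45.4567,  -0.049 ,   0.0128,
         0.0001]), 'tcp_pos': array([0.1897, 0.6477, 0.2055]), 'tcp_rot': array([-0.    ,  0.142 ,  0.9899, -0.    ]), 'contact_force': array([ 0.2419, -0.916 ,  0.0639]), 'moment': array([0.0108, 0.0167, 0.0196]), 'grip_force': 0.0, 'gripper_width': 0.09431719078939158}
```

```bash
python3 - <<'E'
from h import *
pics=[r.get_image(n) for n in ("scene","top")]
cv2.imwrite('pics/both.png',cv2.resize(np.vstack([pics[0]['frame'],pics[1]['frame']])[:,:,::-1],(400,600)))
for p in pics:
    h=cv2.cvtColor(p['frame'],cv2.COLOR_RGB2HSV)
    red=((h[...,0]<10)|(h[...,0]>170))&(h[...,1]>100)
    c=cloud(p,red); 
    for lab,s in (('ring',(c[:,2]>.085)&(c[:,2]<.115)&(c[:,1]>0.02)&(c[:,1]<.2)&(c[:,0]<.65)),('pad',(c[:,2]>.08)&(c[:,2]<.12)&(c[:,1]<-.1)&(c[:,0]<.65))):
        q=c[s]; 
        if len(q): print(lab,len(q),q.mean(0),cv2.minAreaRect(q[:,:2].astype(np.float32)*1000))
    a=cloud(p,np.ones(p['z_map'].shape,bool))
    s=(a[:,2]>.088)&(a[:,2]<.102)&(abs(a[:,0]-.54)<.11)&(abs(a[:,1]+.02)<.2)
    q=a[s]; print('plate',len(q),cv2.minAreaRect(q[:,:2].astype(np.float32)*1000),np.linalg.lstsq(np.c_[q[:,:2],np.ones(len(q))],q[:,2],rcond=None)[0])
    for l in('collar_mid','bearing'):
        for cx,cy in (((.419,.340),) if l=='collar_mid' else ((.571,.316),)):
            q=a[(np.hypot(a[:,0]-cx,a[:,1]-cy)<.04)&(a[:,2]>.009)&(a[:,2]<.02)]
            print(l,len(q),cv2.minEnclosingCircle(q[:,:2].astype(np.float32)*1000),q.mean(0))
E
```

```text
ring 5 [0.5435 0.091  0.0985] ((540.5645751953125, 90.34848022460938), (52.06462478637695, 12.599321365356445), 48.86243438720703)
pad 125 [ 0.533  -0.1535  0.0992] ((535.474853515625, -155.9915008544922), (35.841026306152344, 46.803531646728516), 85.39781951904297)
plate 2601 ((543.446533203125, -28.780502319335938), (298.9637451171875, 137.9901123046875), 85.63584899902344) [0.0169 0.0101 0.0877]
collar_mid 349 ((418.8192443847656, 342.0706787109375), 22.72818374633789) [0.4165 0.3416 0.0141]
bearing 336 ((568.7813720703125, 317.5160827636719), 26.604814529418945) [0.5658 0.3172 0.0142]
pad 210 [ 0.5377 -0.1568  0.0987] ((537.9779052734375, -156.77835083007812), (32.384769439697266, 47.53963088989258), 83.48502349853516)
plate 3992 ((546.4990844726562, -30.172088623046875), (299.33929443359375, 144.88153076171875), 87.05372619628906) [0.0016 0.0136 0.0953]
collar_mid 143 ((420.67584228515625, 340.3692932128906), 23.058242797851562) [0.419  0.3404 0.0147]
bearing 209 ((570.5997314453125, 315.4164733886719), 26.692481994628906) [0.5701 0.3152 0.0152]
```

View pics/both.png

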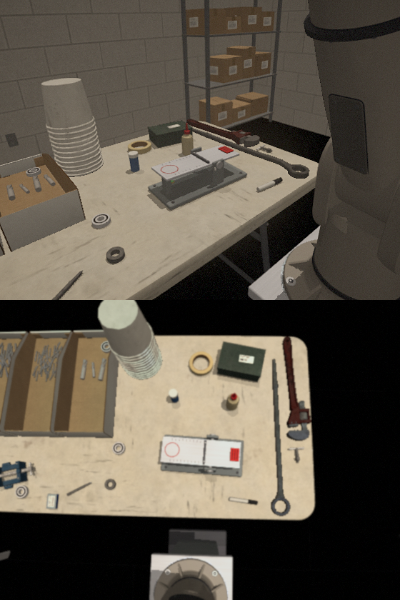

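arm_command:
  moves:
    - {"dx":-31,"dy":-23,"fingers":70}
    - {"dx":-31,"dy":-23}
    - {"dx":-31,"dy":-23}
    - {"dx":-31,"dy":-23}
    - {"dx":-31,"dy":-23}
    - {"dx":-31,"dy":-23}
    - {"dx":-31,"dy":-23}
    - {"dx":-31,"dy":-23}
    - {"dx":-31,"dy":-23}
    - {"dx":-28,"dy":-23}
    - {"turn":0.15}
    - {"turn":0.15}

```text
invalid input at $.moves[0]: expected keys fingers, dx, dy, dz, turn
```

arm_command:
  moves:
    - {"turn":0.15,"dz":20}
    - {"turn":0.15,"dz":20}
    - {"turn":0.15,"dz":20}
    - {"turn":0.15,"dz":20}
    - {"turn":0.15,"dz":20}
    - {"turn":0.15,"dz":20}
    - {"turn":0.15}
    - {}
    - {}

```text
invalid input at $.moves[0]: expected keys fingers, dx, dy, dz, turn
```

```bash
cat >> h.py <<'E'
from scipy.spatial.transform import Rotation as S
def tool(w):
    s=r.sense(); q=np.array(s['tcp_rot']); M=S.from_quat(q[[1,2,3,0]]).as_matrix()
    print('t',round(s['clock'],2),'tcp',s['tcp_pos'],'ytool',M[:,1],'F',s['contact_force'],'w',round(s['gripper_width'],4))
    if w is not None: print('tool mm',M.T@(np.array(w)-s['tcp_pos'])*1000)
E
python3 - <<'E'
from h import *
tool([.420,.341,.003])
for n in ("scene","top"):
    p=r.get_image(n); save(p,'h_'+n+'.png')
    g=cv2.cvtColor(p['frame'],cv2.COLOR_RGB2HSV)
    red=((g[...,0]<15)|(g[...,0]>165))&(g[...,1]>45)
    c=cloud(p,red); q=c[(c[:,2]>.085)&(c[:,2]<.11)&(np.hypot(c[:,0]-.552,c[:,1]-.08)<.04)]
    print('ring',len(q),cv2.minEnclosingCircle(q[:,:2].astype(np.float32)*1000),(q.min(0)+q.max(0))/2)
cv2.imwrite('pics/h.png',np.hstack([cv2.resize(p0[:,:,::-1],(400,300)) for p0 in [cv2.imread('pics/h_scene.png')[220:420,60:330][:,:,::-1],cv2.imread('pics/h_top.png')[150:350,100:370][:,:,::-1]]]))
E
```

```text
t 1.1 tcp [0.1896 0.6478 0.2055] ytool [ 0.281   0.9597 -0.0001] F [0.1811 0.1855 0.6903] w 0.094
tool mm [-307.2891 -229.658   202.4615]
ring 74 ((551.3704833984375, 81.00975799560547), 30.65026092529297) [0.5522 0.0808 0.0989]
ring 106 ((552.4217529296875, 80.20175170898438), 29.32400131225586) [0.553  0.0802 0.0978]
```

View pics/h.png

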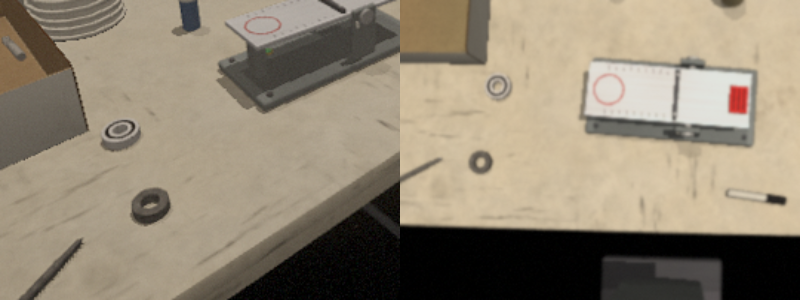

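The pictures show the dark collar nearest the robot (crop pixel 150,205), the bright bearing behind it (122,132), and the red ring at the left, high end of the plate (265,25). The ring measures (0.552, 0.0805). Each row needs all five keys.

arm_command:
  moves:
    - {"dx":-31,"dy":-23,"dz":0,"turn":0,"fingers":70}
    - {"dx":-31,"dy":-23,"dz":0,"turn":0,"fingers":70}
    - {"dx":-31,"dy":-23,"dz":0,"turn":0,"fingers":70}
    - {"dx":-31,"dy":-23,"dz":0,"turn":0,"fingers":70}
    - {"dx":-31,"dy":-23,"dz":0,"turn":0,"fingers":70}
    - {"dx":-31,"dy":-23,"dz":0,"turn":0,"fingers":70}
    - {"dx":-31,"dy":-23,"dz":0,"turn":0,"fingers":70}
    - {"dx":-31,"dy":-23,"dz":0,"turn":0,"fingers":70}
    - {"dx":-31,"dy":-23,"dz":0,"turn":0,"fingers":70}
    - {"dx":-28,"dy":-23,"dz":0,"turn":0,"fingers":70}
    - {"dx":0,"dy":0,"dz":0,"turn":0.15,"fingers":70}
    - {"dx":0,"dy":0,"dz":0,"turn":0.15,"fingers":70}

```text
clock: 2.7
tcp_pos: [0.42, 0.3403, 0.2056]
tcp_rot: [0.0, 0.291, 0.957, 0.0]
contact_force: [-0.0, -1.0, 0.3]
gripper_width: 0.0698
grip_force: 0.0
```

arm_command:
  moves:
    - {"dx":0,"dy":0,"dz":20,"turn":0.15,"fingers":70}
    - {"dx":0,"dy":0,"dz":20,"turn":0.15,"fingers":70}
    - {"dx":0,"dy":0,"dz":20,"turn":0.15,"fingers":70}
    - {"dx":0,"dy":0,"dz":20,"turn":0.15,"fingers":70}
    - {"dx":0,"dy":0,"dz":20,"turn":0.15,"fingers":70}
    - {"dx":0,"dy":0,"dz":20,"turn":0.15,"fingers":70}
    - {"dx":0,"dy":0,"dz":0,"turn":0.15,"fingers":70}
    - {"dx":0,"dy":0,"dz":0,"turn":0,"fingers":70}
    - {"dx":0,"dy":0,"dz":0,"turn":0,"fingers":70}

```text
clock: 3.82
tcp_pos: [0.4197, 0.341, 0.0857]
tcp_rot: [-0.0, 0.728, 0.685, 0.0]
contact_force: [-0.1, -1.0, -0.7]
gripper_width: 0.0699
grip_force: 0.0
```

```bash
python3 - <<'E'
from h import *
tool([.420,.341,.003])
E
```

```text
t 3.83 tcp [0.4197 0.341  0.0857] ytool [ 0.9982 -0.0603  0.0002] F [-0.0894 -0.9562 -0.698 ] w 0.0699
tool mm [-0.0152  0.2573 82.7204]
```

Aligned. Descend 82 mm, grip, lift.

arm_command:
  moves:
    - {"dx":0,"dy":0,"dz":25,"turn":0,"fingers":70}
    - {"dx":0,"dy":0,"dz":25,"turn":0,"fingers":70}
    - {"dx":0,"dy":0,"dz":20,"turn":0,"fingers":70}
    - {"dx":0,"dy":0,"dz":8,"turn":0,"fingers":70}
    - {"dx":0,"dy":0,"dz":4,"turn":0,"fingers":70}
    - {"dx":0,"dy":0,"dz":0,"turn":0,"fingers":70}
    - {"dx":0,"dy":0,"dz":0,"turn":0,"fingers":30}
    - {"dx":0,"dy":0,"dz":0,"turn":0,"fingers":30}
    - {"dx":0,"dy":0,"dz":0,"turn":0,"fingers":30}
    - {"dx":0,"dy":0,"dz":0,"turn":0,"fingers":30}
    - {"dx":0,"dy":0,"dz":0,"turn":0,"fingers":30}
    - {"dx":0,"dy":0,"dz":0,"turn":0,"fingers":30}
  squeeze: 20

```text
clock: 5.32
tcp_pos: [0.4197, 0.3409, 0.0037]
tcp_rot: [-0.0, 0.729, 0.684, 0.0]
contact_force: [-0.8, -0.1, 5.2]
gripper_width: 0.0431
grip_force: 20.0
```

arm_command:
  moves:
    - {"dx":0,"dy":0,"dz":-25,"turn":0,"fingers":30}
    - {"dx":0,"dy":0,"dz":-45,"turn":0,"fingers":30}
    - {"dx":0,"dy":0,"dz":-45,"turn":0,"fingers":30}
    - {"dx":0,"dy":0,"dz":-35,"turn":0,"fingers":30}
    - {"dx":-36,"dy":21,"dz":0,"turn":0,"fingers":30}
    - {"dx":-36,"dy":21,"dz":0,"turn":0,"fingers":30}
    - {"dx":-36,"dy":21,"dz":0,"turn":0,"fingers":30}
    - {"dx":-36,"dy":21,"dz":0,"turn":0,"fingers":30}
    - {"dx":-36,"dy":21,"dz":0,"turn":0,"fingers":30}
    - {"dx":-36,"dy":21,"dz":0,"turn":0,"fingers":30}
    - {"dx":-36,"dy":21,"dz":0,"turn":0,"fingers":30}
    - {"dx":0,"dy":0,"dz":0,"turn":0,"fingers":30}

```text
clock: 6.82
tcp_pos: [0.5509, 0.0765, 0.1534]
tcp_rot: [0.001, 0.731, 0.682, -0.0]
contact_force: [1.0, 0.2, -1.1]
gripper_width: 0.0432
grip_force: 20.0
```

arm_command:
  moves:
    - {"dx":0,"dy":0,"dz":20,"turn":0,"fingers":30}
    - {"dx":0,"dy":0,"dz":0,"turn":0,"fingers":30}
    - {"dx":0,"dy":0,"dz":0,"turn":0,"fingers":30}

```text
clock: 7.2
tcp_pos: [0.5502, 0.0803, 0.1339]
tcp_rot: [-0.0, 0.729, 0.684, -0.0]
contact_force: [-0.1, 0.6, -1.4]
gripper_width: 0.043
grip_force: 20.0
```

```bash
python3 - <<'E'
from h import *
tool([.552,.0805,.100])
p=r.get_image("scene"); cv2.imwrite('pics/held.png',cv2.resize(p['frame'][160:310,180:380,::-1],(600,450)))
for d in r.masks_of(p,'collar_mid')[:2]:
    c=cloud(p,d['pixels']); print(d['conf'],d['extent'],np.median(c,0),np.percentile(c,3,0),np.percentile(c,97,0))
E
```

```text
t 7.2 tcp [0.5502 0.0803 0.1339] ytool [ 0.998  -0.0635 -0.0001] F [-0.1385  0.5639 -1.3702] w 0.043
tool mm [ 0.3201  1.8256 33.8514]
```

View pics/held.png

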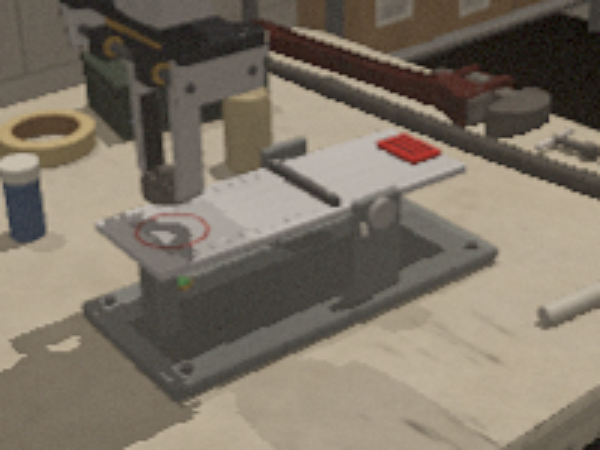

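The collar (170,185) is held above the ring (172,230). Lower it slowly and watch the force.

arm_command:
  moves:
    - {"dx":0,"dy":1.5,"dz":12,"turn":0,"fingers":30}
    - {"dx":0,"dy":0,"dz":12,"turn":0,"fingers":30}
    - {"dx":0,"dy":0,"dz":5,"turn":0,"fingers":30}
    - {"dx":0,"dy":0,"dz":1.5,"turn":0,"fingers":30}
    - {"dx":0,"dy":0,"dz":0,"turn":0,"fingers":30}

```text
clock: 7.92
tcp_pos: [0.5518, 0.0797, 0.103]
tcp_rot: [0.0, 0.729, 0.684, -0.0]
contact_force: [0.8, -0.3, -1.2]
gripper_width: 0.0429
grip_force: 20.0
```

arm_command:
  moves:
    - {"dx":0,"dy":0,"dz":1,"turn":0,"fingers":30}
    - {"dx":0,"dy":0,"dz":0,"turn":0,"fingers":30}

```text
clock: 8.18
tcp_pos: [0.5518, 0.0798, 0.1021]
tcp_rot: [0.0, 0.729, 0.684, 0.0]
contact_force: [1.0, -0.5, -1.0]
gripper_width: 0.0429
grip_force: 20.0
```

arm_command:
  moves:
    - {"dx":0,"dy":0,"dz":1,"turn":0,"fingers":30}
    - {"dx":0,"dy":0,"dz":0,"turn":0,"fingers":30}

```text
clock: 8.43
tcp_pos: [0.5517, 0.0798, 0.101]
tcp_rot: [0.0, 0.729, 0.684, 0.0]
contact_force: [0.2, -0.2, -0.3]
gripper_width: 0.0431
grip_force: 20.0
```

arm_command:
  moves:
    - {"dx":0,"dy":0,"dz":0.7,"turn":0,"fingers":30}
    - {"dx":0,"dy":0,"dz":0,"turn":0,"fingers":30}

```text
clock: 8.68
tcp_pos: [0.5518, 0.0798, 0.1003]
tcp_rot: [0.0, 0.729, 0.684, 0.0]
contact_force: [-1.2, -0.0, -0.2]
gripper_width: 0.0429
grip_force: 20.0
```

arm_command:
  moves:
    - {"dx":0,"dy":0,"dz":0.6,"turn":0,"fingers":30}
    - {"dx":0,"dy":0,"dz":0,"turn":0,"fingers":30}

```text
clock: 8.93
tcp_pos: [0.5518, 0.0798, 0.0997]
tcp_rot: [0.0, 0.729, 0.684, 0.0]
contact_force: [-0.4, 0.6, 0.9]
gripper_width: 0.0427
grip_force: 20.0
```

arm_command:
  moves:
    - {"dx":0,"dy":0,"dz":0.5,"turn":0,"fingers":30}
    - {"dx":0,"dy":0,"dz":0,"turn":0,"fingers":30}

```text
clock: 9.18
tcp_pos: [0.5518, 0.0798, 0.0992]
tcp_rot: [0.0, 0.729, 0.684, 0.0]
contact_force: [0.8, 0.6, -0.1]
gripper_width: 0.0427
grip_force: 20.0
```

arm_command:
  moves:
    - {"dx":0,"dy":0,"dz":0.6,"turn":0,"fingers":30}
    - {"dx":0,"dy":0,"dz":0,"turn":0,"fingers":30}

```text
clock: 9.43
tcp_pos: [0.5517, 0.0798, 0.0985]
tcp_rot: [0.0, 0.729, 0.684, -0.0]
contact_force: [0.7, 0.3, 0.3]
gripper_width: 0.0433
grip_force: 20.0
```

```bash
python3 - <<'E'
from h import *
tool([.552,.0805,.100])
p=r.get_image("scene"); cv2.imwrite('pics/held2.png',cv2.resize(p['frame'][195:265,200:300,::-1],(600,420),interpolation=2))
E
```

```text
t 9.43 tcp [0.5517 0.0798 0.0985] ytool [ 0.998  -0.064  -0.0001] F [0.6861 0.3476 0.2987] w 0.0433
tool mm [ 0.7531  0.2471 -1.5009]
```

View pics/held2.png

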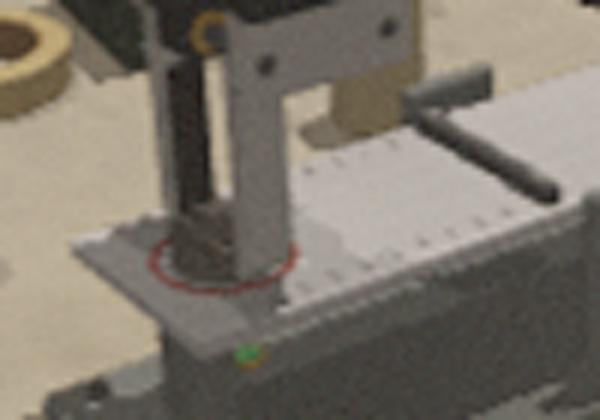

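The collar (222,250) sits inside the ring (223,257), essentially on the plate. Release.

arm_command:
  moves:
    - {"dx":0,"dy":0,"dz":0.4,"turn":0,"fingers":30}
    - {"dx":0,"dy":0,"dz":0,"turn":0,"fingers":30}
  squeeze: 5

```text
clock: 9.72
tcp_pos: [0.5517, 0.0798, 0.0981]
tcp_rot: [0.0, 0.729, 0.684, -0.0]
contact_force: [0.2, 0.6, 0.4]
gripper_width: 0.0433
grip_force: 5.0
```

arm_command:
  moves:
    - {"dx":0,"dy":0,"dz":0,"turn":0,"fingers":50}
    - {"dx":0,"dy":0,"dz":0,"turn":0,"fingers":64}
    - {"dx":0,"dy":0,"dz":0,"turn":0,"fingers":64}
    - {"dx":0,"dy":0,"dz":0,"turn":0,"fingers":64}
    - {"dx":0,"dy":0,"dz":-10,"turn":0,"fingers":64}
    - {"dx":0,"dy":0,"dz":-30,"turn":0,"fingers":64}
    - {"dx":0,"dy":0,"dz":-40,"turn":0,"fingers":64}
    - {"dx":0,"dy":0,"dz":0,"turn":0,"fingers":64}

```text
clock: 10.72
tcp_pos: [0.5533, 0.08, 0.1813]
tcp_rot: [0.001, 0.729, 0.684, 0.002]
contact_force: [-0.3, -0.5, 0.1]
gripper_width: 0.0642
grip_force: 0.0
```

arm_command:
  moves:
    - {"dx":-30,"dy":0,"dz":0,"turn":0,"fingers":0}
    - {"dx":-30,"dy":0,"dz":0,"turn":0,"fingers":0}
    - {"dx":-30,"dy":0,"dz":0,"turn":0,"fingers":0}
    - {"dx":-30,"dy":0,"dz":0,"turn":0,"fingers":0}
    - {"dx":-30,"dy":0,"dz":0,"turn":0,"fingers":0}
    - {"dx":-30,"dy":0,"dz":0,"turn":0,"fingers":0}
    - {"dx":-30,"dy":0,"dz":0,"turn":0,"fingers":0}
    - {"dx":-27,"dy":0,"dz":0,"turn":0,"fingers":0}
    - {"dx":0,"dy":0,"dz":20,"turn":0,"fingers":0}
    - {"dx":0,"dy":0,"dz":0,"turn":0,"fingers":0}
    - {"dx":0,"dy":0,"dz":0,"turn":0,"fingers":0}

```text
clock: 12.1
tcp_pos: [0.5366, -0.1565, 0.1585]
tcp_rot: [-0.0, 0.729, 0.684, -0.0]
contact_force: [-1.0, -0.1, -0.6]
gripper_width: 0.0009
grip_force: 0.0
```

```bash
cat >> h.py <<'E'
ref=[.552,.0805]; yt=np.array([.064,.998])
def collar():
    s=r.sense(); p=r.get_image("scene"); out=[]
    for d in r.masks_of(p,'collar_mid')[:2]:
        e=d['extent']; c=cloud(p,d['pixels']); m=np.median(c,0)
        if m[2]>.05: print('collar',round(d['conf'],2),'cen px',[(e[0]+e[2])/2,(e[1]+e[3])/2],'med',m,'ext',np.array(e),'y from pivot mm',((m[:2]-ref)@yt)*1000+150)
    print('t',s['clock'],'z',s['tcp_pos'][2],'F',s['contact_force'])
    return p
E
python3 - <<'E'
from h import *
tool([.5367,-.157,.1])
p=collar(); cv2.imwrite('pics/pl.png',cv2.resize(p['frame'][170:270,200:360,::-1],(800,500),interpolation=2))
E
```

```text
t 12.1 tcp [ 0.5366 -0.1565  0.1585] ytool [ 0.998  -0.0636 -0.0002] F [-1.0075 -0.054  -0.5528] w 0.0009
tool mm [-0.4927  0.1191 58.4942]
collar 0.6 cen px [239.39999999999998, 232.89999999999998] med [0.5428 0.0824 0.1081] ext [232.2 226.6 246.6 239.2] y from pivot mm 151.28744901811334
t 12.1 z 0.15849422957651615 F [-1.0075 -0.054  -0.5528]
```

View pics/pl.png

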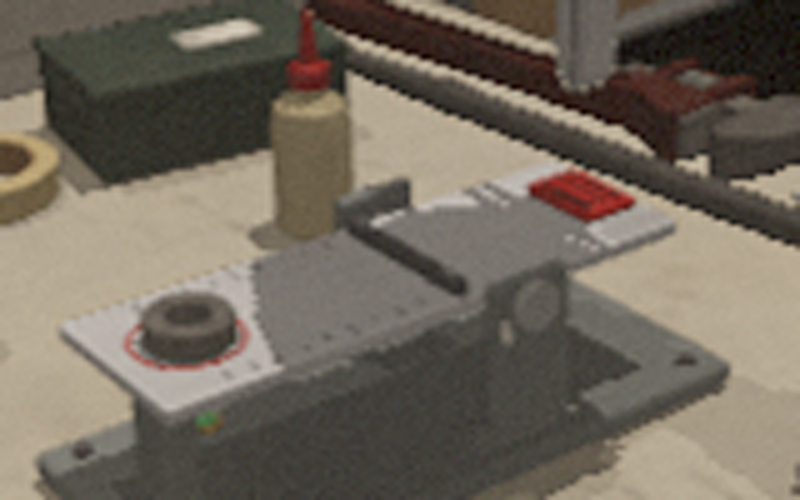

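The collar lies flat and centred on the ring (188,325), with the closed fingers above the pad (590,190). Approach, then press slowly.

arm_command:
  moves:
    - {"dx":0,"dy":0,"dz":15,"turn":0,"fingers":0}
    - {"dx":0,"dy":0,"dz":15,"turn":0,"fingers":0}
    - {"dx":0,"dy":0,"dz":12,"turn":0,"fingers":0}
    - {"dx":0,"dy":0,"dz":8,"turn":0,"fingers":0}
    - {"dx":0,"dy":0,"dz":3,"turn":0,"fingers":0}
    - {"dx":0,"dy":0,"dz":1,"turn":0,"fingers":0}
    - {"dx":0,"dy":0,"dz":0,"turn":0,"fingers":0}

```text
clock: 13.08
tcp_pos: [0.5367, -0.1568, 0.1045]
tcp_rot: [0.0, 0.729, 0.684, 0.0]
contact_force: [0.3, -0.5, 0.3]
gripper_width: 0.0005
grip_force: 0.0
```

arm_command:
  moves:
    - {"dx":0,"dy":0,"dz":1,"turn":0,"fingers":0}
    - {"dx":0,"dy":0,"dz":1,"turn":0,"fingers":0}
    - {"dx":0,"dy":0,"dz":1,"turn":0,"fingers":0}
    - {"dx":0,"dy":0,"dz":1,"turn":0,"fingers":0}
    - {"dx":0,"dy":0,"dz":1,"turn":0,"fingers":0}
    - {"dx":0,"dy":0,"dz":1,"turn":0,"fingers":0}
    - {"dx":0,"dy":0,"dz":1,"turn":0,"fingers":0}
    - {"dx":0,"dy":0,"dz":1,"turn":0,"fingers":0}

```text
clock: 14.08
tcp_pos: [0.5366, -0.157, 0.0967]
tcp_rot: [0.0, 0.729, 0.684, 0.0]
contact_force: [-4.2, -0.3, 11.7]
gripper_width: 0.0005
grip_force: 5.9
```

```bash
python3 - <<'E'
from h import *
tool([.5367,-.157,.1]); collar()
E
```

```text
t 14.07 tcp [ 0.5366 -0.157   0.0967] ytool [ 0.9979 -0.0643  0.0003] F [-4.2372 -0.3464 11.6761] w 0.0005
tool mm [ 0.0439  0.0973 -3.343 ]
collar 0.47 cen px [238.14999999999998, 232.95] med [0.5427 0.0837 0.1133] ext [228.6 226.4 247.7 239.5] y from pivot mm 152.61392547351002
t 14.075 z 0.09665700448191658 F [-4.2372 -0.3464 11.6761]
```

arm_command:
  moves:
    - {"dx":0,"dy":0,"dz":0.9,"turn":0,"fingers":0}
    - {"dx":0,"dy":0,"dz":0.9,"turn":0,"fingers":0}
    - {"dx":0,"dy":0,"dz":0.9,"turn":0,"fingers":0}
    - {"dx":0,"dy":0,"dz":0.9,"turn":0,"fingers":0}
    - {"dx":0,"dy":0,"dz":0.9,"turn":0,"fingers":0}
    - {"dx":0,"dy":0,"dz":0.9,"turn":0,"fingers":0}
    - {"dx":0,"dy":0,"dz":0.9,"turn":0,"fingers":0}
    - {"dx":0,"dy":0,"dz":0.9,"turn":0,"fingers":0}
    - {"dx":0,"dy":0,"dz":0.9,"turn":0,"fingers":0}
    - {"dx":0,"dy":0,"dz":0.9,"turn":0,"fingers":0}
    - {"dx":0,"dy":0,"dz":0.9,"turn":0,"fingers":0}

```text
clock: 15.55
tcp_pos: [0.5367, -0.1572, 0.0868]
tcp_rot: [0.0, 0.73, 0.684, 0.0]
contact_force: [-2.6, -1.1, 11.9]
gripper_width: 0.0003
grip_force: 5.9
```

```bash
cat >> h.py <<'E'
def track(n=1):
    for i in range(n):
        p=collar()
        c=cloud(p,np.ones(p['z_map'].shape,bool)); d=(c[:,:2]-ref); y=d@yt+.15; x=d@np.array([.998,-.064])
        q=(abs(x)<.045)&(y>.045)&(y<.175)&(c[:,2]>.085)&(c[:,2]<.21)
        y,z=y[q],c[q,2]; 
        k=np.ones(len(y),bool)
        for _ in range(8):
            a=np.polyfit(y[k],z[k],1); e=z-np.polyval(a,y); k=abs(e+0.001)<.005
        g=(e>.009)&(e<.022)
        print('tilt',round(np.arctan(a[0]),3),'top pts',g.sum(),'y med of collar',round(np.median(y[g])*1000/np.cos(np.arctan(a[0])),1) if g.any() else None)
    return p
E
python3 - <<'E'
from h import *
track(2)
E
```

```text
collar 0.48 cen px [240.14999999999998, 223.3] med [0.5424 0.0817 0.1309] ext [231.7 217.5 248.6 229.1] y from pivot mm 150.5364413913024
t 15.55 z 0.08680905508249828 F [-2.5973 -1.0818 11.8653]
tilt 0.165 top pts 138 y med of collar 149.2
collar 0.66 cen px [240.95, 224.45] med [0.5405 0.0798 0.1313] ext [232.5 219.5 249.4 229.4] y from pivot mm 148.59285877855766
collar 0.48 cen px [272.45, 224.60000000000002] med [ 0.5344 -0.019   0.1049] ext [212.7 205.9 332.2 243.3] y from pivot mm 49.59312667932065
t 15.65 z 0.08671990556562009 F [-3.2612 -1.9329  8.6279]
tilt 0.166 top pts 140 y med of collar 148.6
```

arm_command:
  moves:
    - {"dx":0,"dy":0,"dz":0.7,"turn":0,"fingers":0}
    - {"dx":0,"dy":0,"dz":0.7,"turn":0,"fingers":0}
    - {"dx":0,"dy":0,"dz":0.7,"turn":0,"fingers":0}
    - {"dx":0,"dy":0,"dz":0.7,"turn":0,"fingers":0}
    - {"dx":0,"dy":0,"dz":0.7,"turn":0,"fingers":0}

```text
clock: 16.38
tcp_pos: [0.5366, -0.1571, 0.0833]
tcp_rot: [0.0, 0.73, 0.684, 0.0]
contact_force: [-3.5, 0.0, 11.6]
gripper_width: 0.0001
grip_force: 5.6
```

```bash
python3 -c "
from h import *
track(1)"
```

```text
collar 0.47 cen px [239.05, 222.95] med [0.5421 0.0813 0.1366] ext [229.3 216.6 248.8 229.3] y from pivot mm 150.1297145453639
t 16.375 z 0.08325118012604255 F [-3.4849  0.0266 11.6313]
tilt 0.211 top pts 123 y med of collar 149.1
```

arm_command:
  moves:
    - {"dx":0,"dy":0,"dz":0.4,"turn":0,"fingers":0}
    - {"dx":0,"dy":0,"dz":0.4,"turn":0,"fingers":0}
    - {"dx":0,"dy":0,"dz":0.4,"turn":0,"fingers":0}

```text
clock: 16.85
tcp_pos: [0.5367, -0.157, 0.082]
tcp_rot: [0.0, 0.729, 0.684, 0.0]
contact_force: [-3.3, 0.7, 11.0]
gripper_width: 0.0008
grip_force: 5.3
```

```bash
python3 -c "
from h import *
track(1)"
```

```text
collar 0.74 cen px [241.45, 219.1] med [0.5415 0.081  0.1391] ext [231.9 213.5 251.  224.7] y from pivot mm 149.78008289013974
t 16.85 z 0.08204883256008569 F [-3.3052  0.7163 11.0362]
tilt 0.223 top pts 131 y med of collar 149.4
```

arm_command:
  moves:
    - {"dx":0,"dy":0,"dz":0.4,"turn":0,"fingers":0}
    - {"dx":0,"dy":0,"dz":0.4,"turn":0,"fingers":0}
    - {"dx":0,"dy":0,"dz":0.4,"turn":0,"fingers":0}

```text
clock: 17.32
tcp_pos: [0.5366, -0.1569, 0.0808]
tcp_rot: [0.0, 0.729, 0.684, 0.0]
contact_force: [-3.2, -1.1, 9.2]
gripper_width: 0.0007
grip_force: 5.3
```

```bash
python3 -c "
from h import *
track(1)"
```

```text
collar 0.76 cen px [241.35000000000002, 220.75] med [0.5414 0.0791 0.141 ] ext [230.8 216.1 251.9 225.4] y from pivot mm 147.88015328311607
t 17.325 z 0.08083208797382445 F [-3.1641 -1.0585  9.1798]
tilt 0.238 top pts 127 y med of collar 148.9
```

arm_command:
  moves:
    - {"dx":0,"dy":0,"dz":0.4,"turn":0,"fingers":0}
    - {"dx":0,"dy":0,"dz":0.4,"turn":0,"fingers":0}
    - {"dx":0,"dy":0,"dz":0.4,"turn":0,"fingers":0}

```text
clock: 17.8
tcp_pos: [0.5367, -0.1568, 0.0797]
tcp_rot: [0.0, 0.729, 0.684, 0.0]
contact_force: [-3.7, 1.1, 11.2]
gripper_width: 0.0002
grip_force: 5.2
```

```bash
python3 -c "
from h import *
track(1)"
```

```text
collar 0.56 cen px [240.1, 219.14999999999998] med [0.5399 0.0782 0.1431] ext [230.2 213.7 250.  224.6] y from pivot mm 146.88637281073593
t 17.8 z 0.07965245576013735 F [-3.6698  1.0706 11.2444]
tilt 0.253 top pts 125 y med of collar 149.1
```

arm_command:
  moves:
    - {"dx":0,"dy":0,"dz":0.4,"turn":0,"fingers":0}
    - {"dx":0,"dy":0,"dz":0.4,"turn":0,"fingers":0}
    - {"dx":0,"dy":0,"dz":0.4,"turn":0,"fingers":0}

```text
clock: 18.27
tcp_pos: [0.5367, -0.1567, 0.0784]
tcp_rot: [-0.0, 0.729, 0.684, 0.0]
contact_force: [-2.2, 1.7, 11.4]
gripper_width: 0.0003
grip_force: 5.2
```

```bash
python3 -c "
from h import *
track(1)"
```

```text
collar 0.59 cen px [241.2, 218.2] med [0.5405 0.079  0.146 ] ext [233.1 214.6 249.3 221.8] y from pivot mm 147.75107270704098
t 18.275 z 0.0784205445218871 F [-2.1926  1.7231 11.4428]
tilt 0.27 top pts 117 y med of collar 148.9
```

arm_command:
  moves:
    - {"dx":0,"dy":0,"dz":0.4,"turn":0,"fingers":0}
    - {"dx":0,"dy":0,"dz":0.4,"turn":0,"fingers":0}
    - {"dx":0,"dy":0,"dz":0.4,"turn":0,"fingers":0}

```text
clock: 18.75
tcp_pos: [0.5367, -0.1565, 0.0772]
tcp_rot: [-0.0, 0.729, 0.684, 0.0]
contact_force: [-2.8, 3.0, 11.1]
gripper_width: 0.0007
grip_force: 5.1
```

```bash
python3 -c "
from h import *
track(1)"
```

```text
collar 0.45 cen px [241.89999999999998, 217.05] med [0.5412 0.0782 0.1473] ext [234.2 211.  249.6 223.1] y from pivot mm 146.96357730120312
t 18.75 z 0.07721743393058215 F [-2.7952  2.9574 11.0639]
tilt 0.283 top pts 122 y med of collar 148.8
```

arm_command:
  moves:
    - {"dx":0,"dy":0,"dz":0.4,"turn":0,"fingers":0}
    - {"dx":0,"dy":0,"dz":0.4,"turn":0,"fingers":0}
    - {"dx":0,"dy":0,"dz":0.4,"turn":0,"fingers":0}

```text
clock: 19.23
tcp_pos: [0.5368, -0.1564, 0.076]
tcp_rot: [-0.0, 0.729, 0.684, 0.0]
contact_force: [-2.6, 2.9, 11.5]
gripper_width: 0.0005
grip_force: 5.0
```

```bash
python3 -c "
from h import *
track(1)"
```

```text
collar 0.44 cen px [242.05, 216.85000000000002] med [0.5395 0.078  0.1493] ext [233.1 210.4 251.  223.3] y from pivot mm 146.66571999726597
t 19.225 z 0.07604282195851593 F [-2.5771  2.8816 11.5154]
tilt 0.299 top pts 119 y med of collar 147.2
```

arm_command:
  moves:
    - {"dx":0,"dy":0,"dz":0,"turn":0,"fingers":0}
    - {"dx":0,"dy":0,"dz":0,"turn":0,"fingers":0}

```text
clock: 19.58
tcp_pos: [0.5367, -0.1564, 0.076]
tcp_rot: [-0.0, 0.729, 0.684, 0.0]
contact_force: [-2.8, 2.6, 10.7]
gripper_width: 0.0004
grip_force: 4.5
```

```bash
python3 -c "
from h import *
track(2)"
```

```text
collar 0.48 cen px [242.6, 215.8] med [0.5422 0.0739 0.1487] ext [231.6 208.7 253.6 222.9] y from pivot mm 142.79998758953494
collar 0.29 cen px [271.45, 222.45] med [ 0.5304 -0.019   0.1111] ext [210.7 209.9 332.2 235. ] y from pivot mm 49.30743313943039
t 19.575 z 0.07598192736170949 F [-2.7843  2.5696 10.6704]
tilt 0.3 top pts 122 y med of collar 146.2
collar 0.61 cen px [240.9, 216.85000000000002] med [0.5402 0.0775 0.1495] ext [231.  211.3 250.8 222.4] y from pivot mm 146.238814885337
t 19.675 z 0.07596592632388822 F [-1.7895  2.3348 11.6092]
tilt 0.299 top pts 124 y med of collar 147.8
```

arm_command:
  moves:
    - {"dx":0,"dy":0,"dz":0,"turn":0,"fingers":0}
    - {"dx":0,"dy":0,"dz":0,"turn":0,"fingers":0}
    - {"dx":0,"dy":0,"dz":0,"turn":0,"fingers":0}
    - {"dx":0,"dy":0,"dz":0,"turn":0,"fingers":0}

```text
clock: 20.27
tcp_pos: [0.5367, -0.1564, 0.076]
tcp_rot: [-0.0, 0.729, 0.684, 0.0]
contact_force: [-2.4, 3.2, 10.2]
gripper_width: -0.0
grip_force: 4.5
```

```bash
python3 -c "
from h import *
track(2)"
```

```text
collar 0.69 cen px [240.35000000000002, 215.85000000000002] med [0.541  0.0763 0.1504] ext [231.9 210.3 248.8 221.4] y from pivot mm 145.10943645700738
t 20.275 z 0.07598448655694931 F [-2.3587  3.1683 10.198 ]
tilt 0.299 top pts 124 y med of collar 146.7
collar 0.77 cen px [240.85000000000002, 216.95] med [0.5395 0.078  0.1502] ext [234.4 211.7 247.3 222.2] y from pivot mm 146.70614538216338
t 20.375 z 0.07599629524185364 F [-2.4139  3.4198 10.3558]
tilt 0.299 top pts 127 y med of collar 147.6
```

Not slipping yet (that was noise). Continue.

arm_command:
  moves:
    - {"dx":0,"dy":0,"dz":0.4,"turn":0,"fingers":0}
    - {"dx":0,"dy":0,"dz":0.4,"turn":0,"fingers":0}
    - {"dx":0,"dy":0,"dz":0.3,"turn":0,"fingers":0}

```text
clock: 20.85
tcp_pos: [0.5367, -0.1562, 0.0749]
tcp_rot: [-0.0, 0.729, 0.684, 0.0]
contact_force: [-2.7, 5.7, 11.1]
gripper_width: 0.0005
grip_force: 4.9
```

```bash
python3 -c "
from h import *
track(2)"
```

```text
collar 0.53 cen px [242.35, 215.05] med [0.5414 0.0759 0.1513] ext [233.1 208.7 251.6 221.4] y from pivot mm 144.7696722623222
t 20.85 z 0.07489665736023539 F [-2.7213  5.6668 11.1416]
tilt 0.313 top pts 120 y med of collar 147.5
collar 0.55 cen px [241.14999999999998, 213.35000000000002] med [0.5407 0.0768 0.1518] ext [230.7 206.9 251.6 219.8] y from pivot mm 145.58471514086276
t 20.95 z 0.07485558012573174 F [-2.4624  3.7507 10.4062]
tilt 0.314 top pts 122 y med of collar 147.3
```

arm_command:
  moves:
    - {"dx":0,"dy":0,"dz":0.4,"turn":0,"fingers":0}
    - {"dx":0,"dy":0,"dz":0.4,"turn":0,"fingers":0}
    - {"dx":0,"dy":0,"dz":0.3,"turn":0,"fingers":0}

```text
clock: 21.42
tcp_pos: [0.5368, -0.1563, 0.0738]
tcp_rot: [-0.0, 0.729, 0.684, 0.0]
contact_force: [-3.4, 3.1, 10.8]
gripper_width: 0.0004
grip_force: 4.8
```

```bash
python3 -c "
from h import *
track(2)"
```

```text
collar 0.63 cen px [241.55, 214.14999999999998] med [0.5398 0.0759 0.1533] ext [231.5 208.1 251.6 220.2] y from pivot mm 144.66952164915747
collar 0.59 cen px [273.95, 220.65] med [ 0.53   -0.0146  0.1131] ext [216.  210.9 331.9 230.4] y from pivot mm 53.73042630822441
t 21.425 z 0.07383153250652369 F [-3.3849  3.0523 10.7648]
tilt 0.325 top pts 117 y med of collar 147.2
collar 0.6 cen px [242.35, 214.75] med [0.5404 0.0766 0.1532] ext [233.7 208.  251.  221.5] y from pivot mm 145.41240828361174
t 21.525 z 0.07380811718802305 F [-1.7523  3.3754 10.4987]
tilt 0.326 top pts 119 y med of collar 146.7
```

arm_command:
  moves:
    - {"dx":0,"dy":0,"dz":0.4,"turn":0,"fingers":0}
    - {"dx":0,"dy":0,"dz":0.4,"turn":0,"fingers":0}
    - {"dx":0,"dy":0,"dz":0.3,"turn":0,"fingers":0}

```text
clock: 22.0
tcp_pos: [0.5369, -0.1563, 0.0727]
tcp_rot: [-0.0, 0.729, 0.684, 0.0]
contact_force: [-1.6, 4.0, 11.9]
gripper_width: 0.0005
grip_force: 4.8
```

```bash
python3 -c "
from h import *
track(2)"
```

```text
collar 0.73 cen px [243.15, 212.64999999999998] med [0.5382 0.0716 0.1532] ext [235.8 206.2 250.5 219.1] y from pivot mm 140.2068674269103
t 22.0 z 0.07273167862248825 F [-1.6188  4.0009 11.902 ]
tilt 0.338 top pts 112 y med of collar 142.6
collar 0.45 cen px [245.95, 212.45] med [0.5409 0.0657 0.1513] ext [236.4 205.5 255.5 219.4] y from pivot mm 134.50288403939678
t 22.1 z 0.07271362861204007 F [-1.4212  2.9825  9.8828]
tilt 0.337 top pts 113 y med of collar 138.0
```

Slip: 146.7 → 142.6 → 138.0 mm at about 0.337 rad. Hold here.

arm_command:
  moves:
    - {"dx":0,"dy":0,"dz":0,"turn":0,"fingers":0}
    - {"dx":0,"dy":0,"dz":0,"turn":0,"fingers":0}
    - {"dx":0,"dy":0,"dz":0,"turn":0,"fingers":0}
    - {"dx":0,"dy":0,"dz":0,"turn":0,"fingers":0}
    - {"dx":0,"dy":0,"dz":0,"turn":0,"fingers":0}
    - {"dx":0,"dy":0,"dz":0,"turn":0,"fingers":0}
    - {"dx":0,"dy":0,"dz":0,"turn":0,"fingers":0}
    - {"dx":0,"dy":0,"dz":0,"turn":0,"fingers":0}
    - {"dx":0,"dy":0,"dz":0,"turn":0,"fingers":0}
    - {"dx":0,"dy":0,"dz":0,"turn":0,"fingers":0}
    - {"dx":0,"dy":0,"dz":0,"turn":0,"fingers":0}
    - {"dx":0,"dy":0,"dz":0,"turn":0,"fingers":0}

```text
clock: 23.7
tcp_pos: [0.5369, -0.1565, 0.0727]
tcp_rot: [0.0, 0.729, 0.684, 0.0]
contact_force: [-1.9, 1.6, 8.1]
gripper_width: 0.0005
grip_force: 3.7
```

```bash
python3 -c "
from h import *
p=track(2); cv2.imwrite('pics/sl.png',cv2.resize(p['frame'][170:270,200:360,::-1],(800,500),interpolation=2))"
```

```text
collar 0.51 cen px [276.15, 214.14999999999998] med [ 0.5337 -0.0145  0.1233] ext [267.9 209.1 284.4 219.2] y from pivot mm 54.02909038032567
t 23.7 z 0.07268381050901677 F [-1.8967  1.6328  8.1104]
tilt 0.332 top pts 52 y med of collar 61.4
collar 0.42 cen px [276.5, 214.95] med [ 0.5334 -0.0129  0.1243] ext [268.6 211.7 284.4 218.2] y from pivot mm 55.589425852953156
collar 0.28 cen px [272.3, 221.5] med [0.5286 0.0142 0.1238] ext [213.9 211.6 330.7 231.4] y from pivot mm 82.29673165089292
t 23.8 z 0.07267421567251332 F [-1.1111  1.3155  7.8947]
tilt 0.332 top pts 52 y med of collar 61.4
```

View pics/sl.png

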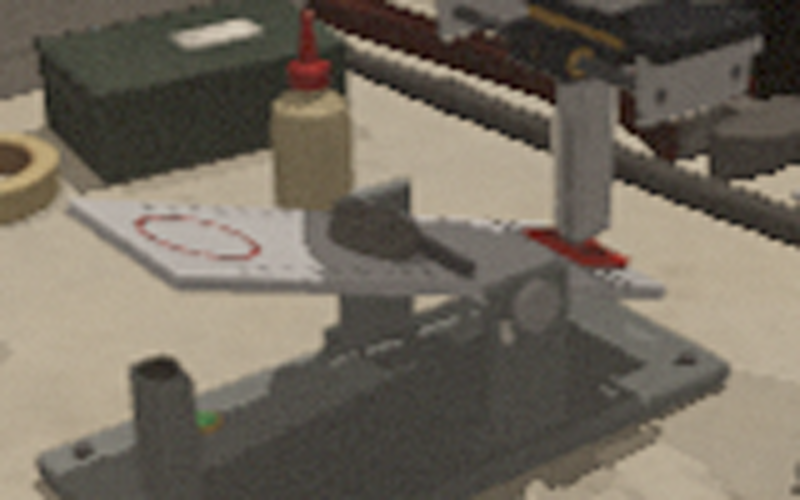

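The collar (375,230) now lies against the stop bar (440,255), well away from the ring (197,237), and the fingers are still on the pad (580,240). Let go by lifting straight up.

arm_command:
  moves:
    - {"dx":0,"dy":0,"dz":-1,"turn":0,"fingers":0}
    - {"dx":0,"dy":0,"dz":-2,"turn":0,"fingers":0}
    - {"dx":0,"dy":0,"dz":-6,"turn":0,"fingers":0}
    - {"dx":0,"dy":0,"dz":-20,"turn":0,"fingers":0}
    - {"dx":0,"dy":0,"dz":-30,"turn":0,"fingers":0}
    - {"dx":0,"dy":0,"dz":-40,"turn":0,"fingers":0}
    - {"dx":0,"dy":0,"dz":-30,"turn":0,"fingers":0}
    - {"dx":0,"dy":0,"dz":0,"turn":0,"fingers":0}
    - {"dx":0,"dy":0,"dz":0,"turn":0,"fingers":0}
    - {"dx":0,"dy":0,"dz":0,"turn":0,"fingers":0}

```text
clock: 25.15
tcp_pos: [0.536, -0.1566, 0.2005]
tcp_rot: [-0.0, 0.729, 0.684, -0.001]
contact_force: [0.0, -0.3, 0.8]
gripper_width: 0.0005
grip_force: 0.0
```

```bash
python3 -c "
from h import *
track(2); print(r.sign_off())"
```

```text
collar 0.58 cen px [275.6, 216.05] med [ 0.5353 -0.0137  0.1236] ext [266.8 210.2 284.4 221.9] y from pivot mm 54.94993375168646
t 25.15 z 0.20045597657962055 F [ 0.0206 -0.3404  0.8461]
tilt 0.332 top pts 53 y med of collar 60.0
collar 0.7 cen px [277.3, 215.05] med [ 0.5352 -0.0147  0.1228] ext [268.  209.8 286.6 220.3] y from pivot mm 53.945832330650035
t 25.25 z 0.20057696697656804 F [ 0.2128 -0.5469  0.3851]
tilt 0.332 top pts 54 y med of collar 60.8
the job is handed in; nothing more can be done
None
```

The collar slipped at about 0.33 rad and slid by itself to the stop bar; the plate stayed at that angle after release (highest force read while pressing 12 N), and the job was handed in at about 25 s.

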